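# Sweep the spent caps into the deck's waste chute

### The job

Clear the sampling deck: with your fingertips, sweep the four loose teal tube caps across the deck plates and over the edge into the waste chute. Slide them gently along, without gripping them or picking them up. Leave the sample vials, tube rack, jar, disc filter and spatula on the deck standing and lying where they are.

Things in the scene. Friction and masses are not known exactly. Their poses are not given: they have to be found in the camera images.
- chute: fixed waste chute module, the left, middle or right one of the deck's three; 380 mm (x) by 180 mm (y), 75 mm high. In its top a rectangular mouth spans x -100 to +100 mm, y -75 to +75 mm of this frame, over a yellow pan 70 mm deep; no lip stands up. Origin: centre of the underside, z up; deck top at z = +75 mm of this frame, 90 mm above the table
- plate_a: fixed work plate module: flat aluminium top 380 mm (x) by 180 mm (y), 75 mm high. Origin: centre of the underside. The two work plates and the chute module stand in a row along y, touching, tops level, all turned alike
- plate_b: the other work plate module, same size and frame as plate_a
- cap1: one of four identical loose spent screw caps of 50 ml tubes: teal, ribbed rim, solid disc 34 mm in diameter and 14 mm high, 10 to 21 g, lying flat on a work plate. Origin at the centre of the cap (7 mm above the deck top while it lies flat); z along its axis
- cap2: one of four identical loose spent screw caps of 50 ml tubes: teal, ribbed rim, solid disc 34 mm in diameter and 14 mm high, 10 to 21 g, lying flat on a work plate. Origin at the centre of the cap (7 mm above the deck top while it lies flat); z along its axis
- cap3: one of four identical loose spent screw caps of 50 ml tubes: teal, ribbed rim, solid disc 34 mm in diameter and 14 mm high, 10 to 21 g, lying flat on a work plate. Origin at the centre of the cap (7 mm above the deck top while it lies flat); z along its axis
- cap4: one of four identical loose spent screw caps of 50 ml tubes: teal, ribbed rim, solid disc 34 mm in diameter and 14 mm high, 10 to 21 g, lying flat on a work plate. Origin at the centre of the cap (7 mm above the deck top while it lies flat); z along its axis
- vial_white: standing sample vial with dark red contents and white cap, 25 mm in diameter, 44 mm high, loose, on plate_a between the caps. Origin at the centre of its underside. It stays where it is.
- vial_teal: standing sample vial, pink body and teal cap screwed on (not a spent cap), 25 mm in diameter, 44 mm high, loose, on plate_b between the caps. Origin at the centre of its underside. It stays where it is.
- rack: blue microtube rack, 46 mm (x) by 124 mm (y), 38 mm high over its tubes, loose, near the far (+x) edge of plate_a. Origin at the centre of its underside. It stays where it is.
- jar: amber jar with black lid, 40 mm in diameter, 44 mm high, loose, near the far (+x) edge of plate_b. Origin at the centre of its underside. It stays where it is.
- filter: disc filter, pink rim and cream face, 58 mm in diameter, 9 mm thick at the rim, with a white port on top up to 27 mm high, loose, on the near (-x) strip of the chute module. Origin at the centre of its underside. It stays where it is.
- spatula: lab spatula with dark steel blade and blue handle, lying along y, 145 mm long (y -70 to +75 mm of its frame), 16 mm wide, 4 mm thick, loose, near the near (-x) edge of plate_b. Origin on its underside. It stays where it is.

How it is judged (in metres and radians):
At the end, for the whole second after the job is handed in: All four caps lie at rest in the chute's pan, inside its mouth outline with their centres at least 17 mm below the deck top; the two vials, rack, jar, filter and spatula are within 15 mm of where they began and not tipped (under 0.2 rad) (z of cap1 in the frame of chute between 0 and 0.058 m and x of cap1 in the frame of chute between -0.1 and 0.1 m and y of cap1 in the frame of chute between -0.075 and 0.075 m and linear speed of each of cap1, cap2, cap3, cap4 below 0.03 m/s and z of cap2 in the frame of chute between 0 and 0.058 m and x of cap2 in the frame of chute between -0.1 and 0.1 m and y of cap2 in the frame of chute between -0.075 and 0.075 m and z of cap3 in the frame of chute between 0 and 0.058 m and x of cap3 in the frame of chute between -0.1 and 0.1 m and y of cap3 in the frame of chute between -0.075 and 0.075 m and z of cap4 in the frame of chute between 0 and 0.058 m and x of cap4 in the frame of chute between -0.1 and 0.1 m and y of cap4 in the frame of chute between -0.075 and 0.075 m and distance of each of vial_white, vial_teal, rack, jar, filter, spatula from where it was at the start of the episode below 0.015 m and angle between each of vial_white, vial_teal, rack, jar, filter, spatula's own z axis and vertical below 0.2 rad); the robot touches nothing.
It fails at once if a cap is lifted more than about 15 mm off the deck (picked up instead of swept) (z of any of cap1, cap2, cap3, cap4 in the frame of chute above 0.097 m).
It fails at once if a cap is gripped or pressed hard (over 15 N) by the fingers (contact force between the fingers and cap1 above 15 N or contact force between the fingers and cap2 above 15 N or contact force between the fingers and cap3 above 15 N or contact force between the fingers and cap4 above 15 N).
It fails at once if one of the other things on the deck is shifted more than 15 mm or tipped (distance of any of vial_white, vial_teal, rack, jar, filter, spatula from where it was at the start of the episode above 0.015 m or angle between any of vial_white, vial_teal, rack, jar, filter, spatula's own z axis and vertical above 0.2 rad).
It also fails if it takes over 61 s, if anything falls off the work surface, if the arm or the gripper's body presses on something with over 40 N, if the wrist force passes 120 N, or if a joint passes its speed limit or range.

### The arm

A 6-joint arm with a two-finger parallel gripper is mounted at the origin on the work surface. World frame = base frame: x ahead of the robot, y to its left, z up, the work surface at z = 0. Lengths are in mm, angles in rad, forces in N, time in s.
With the tool pointing down it reaches from about 350 to 875 mm from the base axis. Payload 4.2 kg.
Tool frame: the origin (TCP) lies on the mounting face of the last link; the fingertips stand 173 mm ahead of it and the grasp point (between the pads) lies grip_point_offset ahead of it (grip_point_offset is the distance from the TCP to the grasp point, in mm); z points along the fingers, y is the line along which they close (so a half turn about z gives the same grasp; the last joint's range is limited). The gripper opens to 85 mm and grips with 20 to 120 N. Pads are 22 mm wide; open, the fingers measure 114 mm over their backs; the gripper's body (76 mm by 85 mm) begins 54 mm behind the grasp point. The pads swing forward as they close: fully open they stand 13 mm farther back than shut.
Start: joints at [0.259, 0.385, 0.008, 0, -1.194, -0.259], TCP at [624.98, 0.025, 404.712] pointing down, gripper open.
Joint ranges: [-3.14, 3.14], [-1.21, 2.06], [-1.07, 1.41], [-3.16, 2.05], [-2.99, -0.16], [-3.1, 3.1]. Speed limits (rad/s): [2.79, 2.79, 3.14, 3.14, 3.14, 3.14].

### API

Orientations are given as a unit quaternion [x, y, z, w].
In Python, from bench import read_state, get_image, job_done, recognise, place_of, grip_point_offset gives the robot as it stands. The module is installed in compiled form; this text tells all that it offers.
- The arm moves only by the tool carry_out, never from a script. Its arguments are lists of equal length, an entry for each row: "slide": the shift along the tool's x, y, z in m, a list of three; "roll": the turn about the tool's z in degrees; "claw": the finger opening in m, from 0 to 0.0854. A call has 1 to 8 rows; each row is the pose to reach, as a shift and turn from the pose commanded when the call began, along the tool's axes at that moment; what a row does not reach only later rows make up. A row lasts 1/8 s, in which the tool goes at most 62.5 mm and 10.7 degrees, less where a joint would pass 70% of its speed; a pose out of reach is approached as far as the arm can. A call with a gripper value outside its range is refused whole. The fingers move at their own pace and stop on an object; the grip force is fixed at half the most. Time passes only in rows, so rows that repeat a pose let the fingers close. It gives the time, the measured TCP pose, the force, the opening and the grip force at its end, in the units of the state.
- read_state(): the state, without advancing time (a new reading comes with each control period).
- get_image(name): name is "scene" or "side" or "wrist"; returns a dict with "img" (384x512x3 uint8, red, green, blue), "z_map" (384x512 float32, mm along the optical axis (not along the pixel's ray), 0 where there is no reading), "mtx" (3x3 intrinsics, pixels), "world_from_camera" (4x4, takes a point from camera to world coordinates); the wrist camera has in their place "T_tool_cam" (4x4, takes a point from camera to tool coordinates, whose origin is the TCP and whose axes are the flange's). Camera axes: x right, y up, looking along -z (the intrinsics and any distortion apply to the point x, -y, -z); pixel columns grow to the right and rows downward; lengths in mm; the calibration is good to about 2 mm. The wrist camera is an equidistant fisheye: a pixel r from the principal point sees the ray r / f radians off the axis. A picture is of the moment at which its call begins: read the wrist's pose just before it.
- job_done(): hands the job in; it is judged then, once.
Trained networks look in a picture, given as the dict that the camera call returned (one of the last four; its "shot" number tells which), for a name from the list of things; names that differ only in an ending like _2 or _b are one class to them, and where a whole thing is asked for, a point or a joint stands for the part that bears it (a point fixed in the world has none). Each returns a list of dicts, best first, with "conf" (0 to 1); they miss things now and then, are a little off and sometimes report something else, mostly with a low value. They report only what shows in the picture. A call takes as long as a camera call.
- recognise(picture, thing): "at" ([column, row] in pixels, amid what is visible of it).
- place_of(picture, thing): "at" ([column, row] in pixels: a listed point, or the origin of a listed thing).
The state is a dict: "clock": time; "joints": joint angles; "joint_vel": joint speeds; "joint_efforts": joint torques, N m; "position": TCP position; "ee_rot": TCP orientation; "contact_force": force on the tool from outside, world axes, zero at the start; "wrist_torque": the same for the moment, N m; "gripper_width": finger opening in mm; "grasp_force": force on a finger pad.
Only numpy, scipy, OpenCV 4.12 (cv2) and the standard library are available. Lean on these libraries where they do the work, as an engineer would, in place of code of your own. Each camera call takes 0.05 s, during which the arm holds its last target. There are 200 camera calls.

## Working session

There is one attempt and no reset: what is moved stays moved. The work goes in short steps, Python scripts to look and compute and a tool call to move; the robot and the scene stay as the last step left them, time stands still between calls to the robot, and variables do not carry over. Pictures are saved under pics/ and viewed, at most 10 in all, crops included, and the job is handed in when it is done.

Besides the shell and the picture viewer there is one more tool, called after ">>>" by a JSON object that holds its "op" and its "data". carry_out: Moves the arm, as the interface text tells. Its arguments: {"type":"object","properties":{"slide":{"type":"array"},"roll":{"type":"array"},"claw":{"type":"array"}},"required":["slide","roll","claw"]}

```bash
mkdir -p pics; cat > h.py <<'E'
import numpy as np, cv2
from bench import *
def world(p,u,v,z=None):
    K=np.array(p["mtx"]);T=np.array(p["world_from_camera"])
    d=np.array([(u-K[0,2])/K[0,0],-(v-K[1,2])/K[1,1],-1.])
    if z is None:
        return T[:3,:3]@(d*p["z_map"][int(round(v)),int(round(u))])+T[:3,3]
    r=T[:3,:3]@d; return T[:3,3]+r*(z-T[2,3])/r[2]
E
python3 - <<'E'
from h import *
s=read_state();print(s["position"],s["ee_rot"],s["clock"],grip_point_offset)
for n in("scene","side"):
    p=get_image(n);cv2.imwrite(f"pics/{n}0.png",cv2.resize(p["img"][:,:,::-1],(800,600)))
    print(n,np.round(p["world_from_camera"],2).tolist())
    for t,z in(("cap1",97),("vial_white",90),("vial_teal",90),("rack",90),("jar",90),("filter",90),("spatula",90),("chute",15),("plate_a",15)):
        print(t,[(np.round(o["at"]),round(o["conf"],2),world(p,*o["at"],z).round()[:2]) for o in place_of(p,t)[:6]])
E
```

```text
[6.24793551e+02 4.37584136e-02 4.03604685e+02] [-0.70705247  0.70716021  0.000743   -0.00083214] 0.0 154.70000000000002
scene [[0.63, -0.4, 0.67, 1137.39], [0.78, 0.35, -0.52, -448.34], [-0.02, 0.85, 0.53, 568.98], [0.0, 0.0, 0.0, 1.0]]
cap1 [(array([157., 261.]), 0.79, array([ 598., -217.])), (array([200., 188.]), 0.67, array([452., -39.])), (array([111., 219.]), 0.61, array([ 439., -224.])), (array([257., 210.]), 0.59, array([593.,  -4.]))]
vial_white [(array([255., 191.]), 0.51, array([528.,  44.]))]
vial_teal [(array([152., 237.]), 0.94, array([ 528., -190.])), (array([116., 198.]), 0.59, array([ 367., -182.]))]
rack [(array([286., 243.]), 0.56, array([693., -24.])), (array([238., 230.]), 0.29, array([610., -63.]))]
jar [(array([234., 270.]), 0.96, array([ 690., -132.]))]
filter [(array([243., 149.]), 0.84, array([361., 145.]))]
spatula [(array([115., 198.]), 0.81, array([ 363., -182.])), (array([304., 201.]), 0.48, array([619.,  91.]))]
chute [(array([118., 198.]), 0.66, array([ 247., -138.])), (array([306., 202.]), 0.6, array([542., 177.]))]
plate_a [(array([237., 233.]), 0.7, 
[... 223 characters left out ...]
array([ 592., -221.])), (array([269., 194.]), 0.74, array([589.,  -5.])), (array([205., 267.]), 0.65, array([ 441., -221.])), (array([206., 211.]), 0.54, array([453., -54.]))]
vial_white [(array([230., 187.]), 0.72, array([515.,  51.]))]
vial_teal [(array([256., 252.]), 0.76, array([ 530., -186.]))]
rack [(array([319., 199.]), 0.61, array([695., -28.]))]
jar [(array([332., 227.]), 0.61, array([ 688., -130.]))]
filter [(array([167., 173.]), 0.78, array([376., 137.]))]
spatula [(array([164., 263.]), 0.69, array([ 374., -192.]))]
chute [(array([231., 189.]), 0.88, array([529., 172.]))]
plate_a [(array([238., 227.]), 0.94, array([525.,  -0.])), (array([253., 284.]), 0.74, array([ 527., -184.]))]
```

View pics/scene0.png

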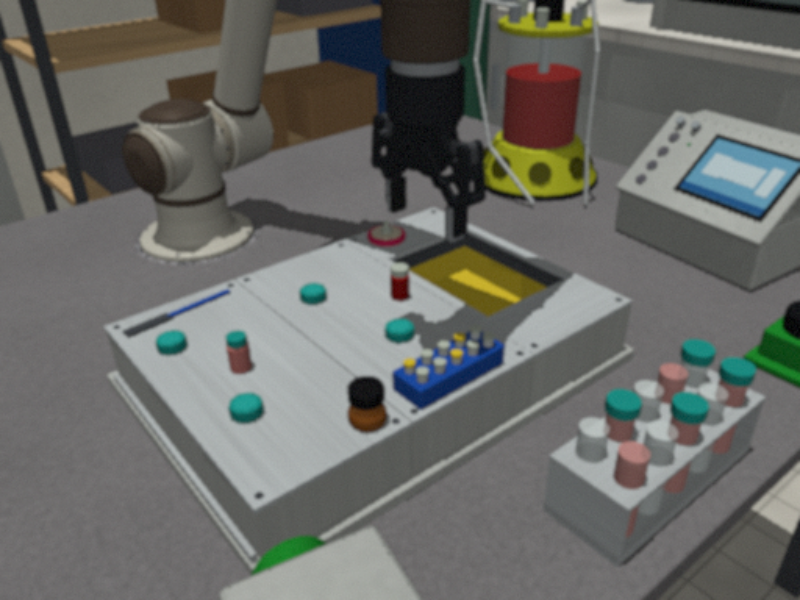

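View pics/side0.png

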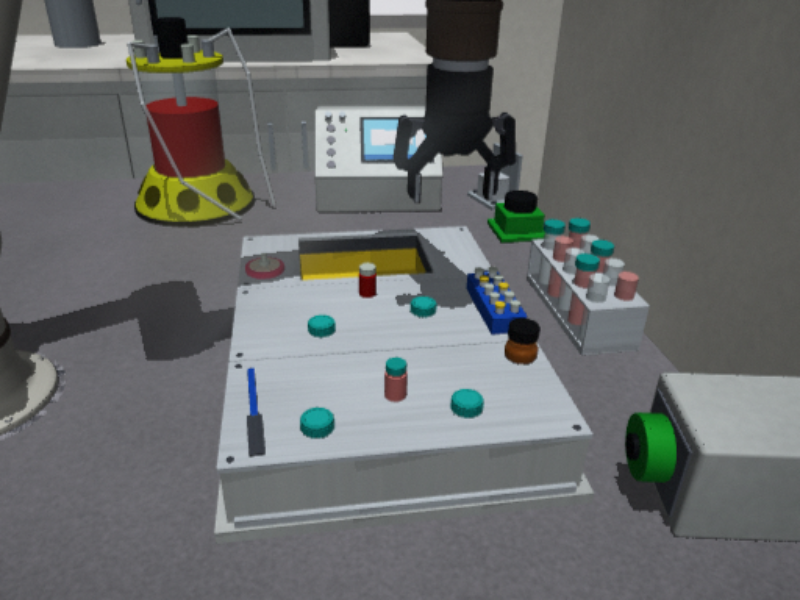

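Both views show the chute at the left (+y), with the yellow mouth near (530,290) in the scene view and (365,258) in the side view. The four caps in the side view are at (321,326), (423,306), (317,422) and (467,403). Each pair lines up along y with clear lanes beside the vials. Next I'll refine the cap positions and the deck yaw.

```bash
python3 - <<'E'
from h import *
for n in("scene","side"):
    p=get_image(n);z=p["z_map"];K=np.array(p["mtx"]);T=np.array(p["world_from_camera"])
    v,u=np.mgrid[:384,:512]
    P=np.stack([(u-K[0,2])/K[0,0]*z,-(v-K[1,2])/K[1,1]*z,-z],-1)@T[:3,:3].T+T[:3,3]
    ok=(z>0)&(P[...,0]>250)&(P[...,0]<760)&(P[...,1]>-320)&(P[...,1]<320)
    deck=ok&(abs(P[...,2]-90)<5); print(n,"deck z",np.median(P[deck][:,2]),cv2.minAreaRect(P[deck][:,:2].astype(np.float32)))
    h=cv2.cvtColor(p["img"],cv2.COLOR_RGB2HSV)
    yel=ok&(h[...,0]>18)&(h[...,0]<35)&(h[...,1]>150)&(P[...,2]<80)
    print("pan",P[yel].min(0).round(),P[yel].max(0).round())
    m=(ok&(h[...,0]>78)&(h[...,0]<98)&(h[...,1]>110)&(P[...,2]>92)).astype(np.uint8)
    c,l,st,ce=cv2.connectedComponentsWithStats(m)
    for i in range(1,c):
        if st[i,4]>25:
            q=P[l==i];t=q[q[:,2]>np.percentile(q[:,2],90)-4]
            print(st[i,4],"mid",((t.min(0)+t.max(0))/2).round(),"ext",np.ptp(t,0).round())
    for t,zt in(("vial_white",134),("vial_teal",134)):
        o=recognise(p,t)[:1]
        if o: q=P[ok&(np.hypot(u-o[0]["at"][0],v-o[0]["at"][1])<16)&(P[...,2]>122)];print(t,((q.min(0)+q.max(0))/2).round(),np.ptp(q,0).round())
E
```

```text
scene deck z 90.4376993352306 ((532.4180908203125, -4.27886962890625), (542.0054321289062, 384.3919982910156), 89.08040618896484)
pan [432. 143.  17.] [598. 253.  63.]
158 mid [457. -42. 104.] ext [34. 30.  5.]
213 mid [595. -11. 104.] ext [35. 34.  5.]
210 mid [ 441. -227.  104.] ext [33. 31.  6.]
101 mid [ 528. -186.  134.] ext [23. 20.  5.]
308 mid [ 600. -219.  104.] ext [34. 32.  5.]
vial_white [527.  46. 129.] [24. 22. 13.]
vial_teal [ 528. -186.  129.] [23. 23. 14.]
side deck z 89.64329530572576 ((530.87841796875, -5.934906005859375), (545.6284790039062, 380.66552734375), 89.24637603759766)
pan [436. 170.  17.] [634. 253.  62.]
174 mid [592. -13. 103.] ext [33. 34.  5.]
198 mid [453. -43. 103.] ext [32. 33.  5.]
130 mid [ 525. -188.  133.] ext [21. 22.  5.]
304 mid [ 597. -221.  103.] ext [33. 35.  5.]
339 mid [ 437. -229.  103.] ext [32. 34.  5.]
vial_white [524.  44. 129.] [22. 23. 13.]
vial_teal [ 525. -188.  129.] [23. 22. 14.]
```

>>> {"op": "carry_out", "data": {"slide": [[0.03,0.015,0.03],[0.058,0.031,0.07],[0.058,0.031,0.11],[0.058,0.031,0.12],[0.058,0.031,0.12],[0.058,0.031,0.12]], "roll": [0,0,0,0,0,0], "claw": [0.02,0.02,0.02,0.02,0.02,0.02]}}

```text
clock: 2.05
position: [594.9, -57.6, 286.6]
ee_rot: [0.707, -0.707, 0.001, -0.001]
contact_force: [0.2, 0.4, 0.7]
gripper_width: 19.6
grasp_force: 0.0
```

```bash
python3 - <<'E'
from h import *
s=read_state();print(s["position"],s["ee_rot"],s["clock"],s["gripper_width"],s["contact_force"])
p=get_image("side");cv2.imwrite("pics/s1.png",cv2.resize(p["img"][110:300,120:380,::-1],(780,570)))
E
```

```text
[594.90394579 -57.55749941 286.56700066] [ 0.7074374  -0.70677368  0.00124232 -0.00131992] 2.05 19.558957506977716 [0.24632933 0.40713075 0.65626404]
```

View pics/s1.png

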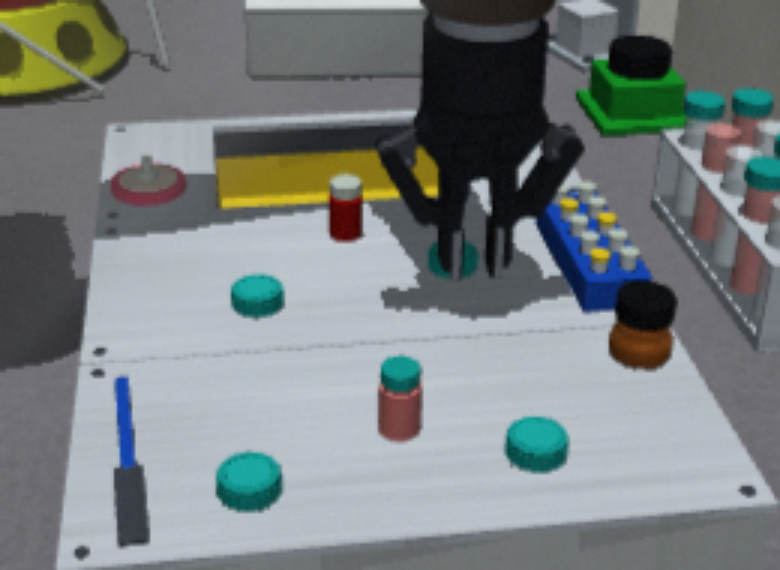

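The crop shows the fingertips at (457,275) and (498,270) and cap B behind them at (453,258). They may be offset in x, so I'll measure them by depth.

```bash
python3 - <<'E'
from h import *
for n in("scene","side"):
    p=get_image(n);z=p["z_map"];K=np.array(p["mtx"]);T=np.array(p["world_from_camera"])
    v,u=np.mgrid[:384,:512]
    P=np.stack([(u-K[0,2])/K[0,0]*z,-(v-K[1,2])/K[1,1]*z,-z],-1)@T[:3,:3].T+T[:3,3]
    h=p["img"].max(2)
    for a,b in((100,118),(118,135),(135,155),(155,175),(175,195)):
        m=(z>0)&(abs(P[...,0]-595)<75)&(abs(P[...,1]+57)<30)&(P[...,2]>a)&(P[...,2]<b)&(h<90)
        q=P[m]
        if len(q): print(n,a,b,len(q),q.min(0).round(),q.max(0).round(),np.median(q,0).round())
E
```

```text
scene 100 118 26 [586. -67. 105.] [615. -28. 118.] [589. -59. 116.]
scene 118 135 168 [581. -69. 118.] [622. -51. 135.] [611. -63. 128.]
scene 135 155 181 [576. -69. 135.] [622. -50. 155.] [610. -63. 144.]
scene 155 175 269 [551. -71. 155.] [646. -48. 175.] [611. -67. 166.]
scene 175 195 431 [541. -75. 175.] [657. -45. 195.] [615. -68. 185.]
side 100 118 78 [579. -83. 101.] [668. -27. 118.] [666. -59. 110.]
side 118 135 108 [572. -72. 118.] [620. -53. 134.] [606. -66. 128.]
side 135 155 144 [568. -72. 135.] [622. -48. 155.] [606. -66. 145.]
side 155 175 341 [547. -74. 155.] [642. -45. 175.] [607. -69. 167.]
side 175 195 360 [538. -78. 175.] [653. -43. 195.] [600. -70. 186.]
```

>>> {"op": "carry_out", "data": {"slide": [[0,0.0035,0.01],[0,0.0035,0.018],[-0.008,0.0035,0.018],[-0.015,0.0035,0.018],[-0.022,0.0035,0.018],[-0.03,0.0035,0.018],[-0.04,0.0035,0.018],[-0.05,0.0035,0.018]], "roll": [0,0,0,0,0,0,0,0], "claw": [0.02,0.02,0.02,0.02,0.02,0.02,0.02,0.02]}}

```text
clock: 3.2
position: [590.5, -7.2, 266.8]
ee_rot: [0.707, -0.707, 0.0, -0.0]
contact_force: [0.0, -0.1, -0.0]
gripper_width: 20.0
grasp_force: 0.1
```

```bash
cat > caps.py <<'E'
from h import *
import sys
s=read_state();print(s["position"].round(1) if hasattr(s["position"],"round") else s["position"],s["clock"],s["contact_force"])
for n in sys.argv[1:]:
    p=get_image(n);z=p["z_map"];K=np.array(p["mtx"]);T=np.array(p["world_from_camera"])
    v,u=np.mgrid[:384,:512]
    P=np.stack([(u-K[0,2])/K[0,0]*z,-(v-K[1,2])/K[1,1]*z,-z],-1)@T[:3,:3].T+T[:3,3]
    h=cv2.cvtColor(p["img"],cv2.COLOR_RGB2HSV)
    m=((z>0)&(P[...,0]>250)&(P[...,0]<760)&(abs(P[...,1])<320)&(h[...,0]>78)&(h[...,0]<98)&(h[...,1]>110)&(P[...,2]>18)).astype(np.uint8)
    c,l,st,ce=cv2.connectedComponentsWithStats(m)
    for i in range(1,c):
        if st[i,4]>25:
            q=P[l==i];print(n,st[i,4],"mid",((q.min(0)+q.max(0))/2).round()-[3,-2,0],"ext",np.ptp(q,0).round())
E
python3 caps.py scene side
```

```text
[590.5  -7.2 266.8] 3.2 [ 0.00743334 -0.08664459 -0.02176817]
scene 159 mid [454. -38. 100.] ext [33. 33. 12.]
scene 112 mid [611.  10. 121.] ext [46. 51. 55.]
scene 211 mid [ 437. -226.  100.] ext [32. 31. 14.]
scene 99 mid [ 526. -184.  131.] ext [22. 19. 10.]
scene 308 mid [ 598. -217.  100.] ext [35. 32. 13.]
side 93 mid [589.   9. 110.] ext [24. 53. 41.]
side 201 mid [450. -41.  98.] ext [33. 34. 15.]
side 129 mid [ 522. -155.  112.] ext [22. 85. 45.]
side 302 mid [ 594. -219.   99.] ext [33. 35. 15.]
side 350 mid [ 433. -219.   98.] ext [34. 51. 17.]
```

>>> {"op": "carry_out", "data": {"slide": [[-0.012,0,0],[-0.025,0,0],[-0.038,0,0],[-0.051,0,0],[-0.064,0,0],[-0.077,0,0],[-0.09,0,0],[-0.103,0,0]], "roll": [0,0,0,0,0,0,0,0], "claw": [0.02,0.02,0.02,0.02,0.02,0.02,0.02,0.02]}}

```text
clock: 4.3
position: [590.5, 95.9, 266.7]
ee_rot: [-0.707, 0.707, 0.0, 0.0]
contact_force: [0.0, -0.2, -0.1]
gripper_width: 20.0
grasp_force: 0.0
```

```bash
python3 caps.py scene side; python3 - <<'E'
from h import *
p=get_image("scene");cv2.imwrite("pics/s2.png",cv2.resize(p["img"][110:300,60:420,::-1],(800,422)))
E
```

```text
[590.5  95.9 266.7] 4.3 [ 0.02407886 -0.1579573  -0.06562256]
scene 156 mid [454. -39. 102.] ext [33. 33. 11.]
scene 213 mid [ 437. -226.  101.] ext [34. 32. 12.]
scene 100 mid [ 525. -184.  131.] ext [25. 20.  9.]
scene 307 mid [ 598. -217.  101.] ext [35. 32. 14.]
side 199 mid [450. -42.  99.] ext [33. 34. 15.]
side 130 mid [ 522. -155.  113.] ext [21. 83. 45.]
side 302 mid [ 594. -218.   99.] ext [33. 37. 15.]
side 350 mid [ 433. -220.   98.] ext [34. 53. 17.]
```

View pics/s2.png

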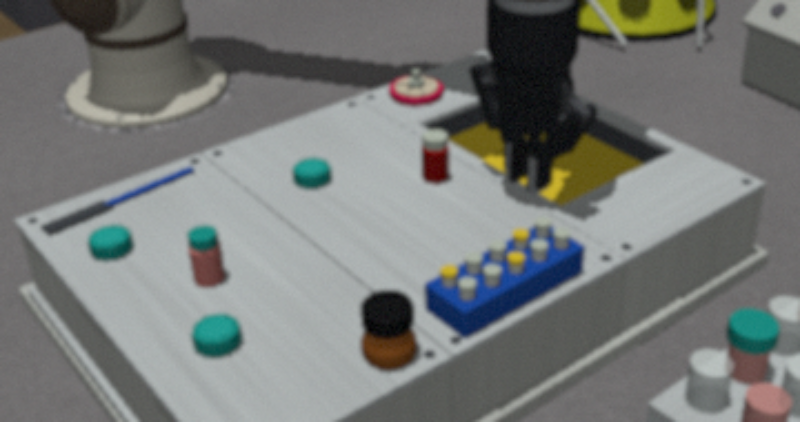

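>>> {"op": "carry_out", "data": {"slide": [[-0.008,0,0],[-0.016,0,0],[-0.016,0,0],[-0.016,0,-0.04],[0.01,0,-0.08],[0.06,0,-0.08],[0.11,0,-0.08],[0.16,0,-0.08]], "roll": [0,0,0,0,0,0,0,0], "claw": [0.02,0.02,0.02,0.02,0.02,0.02,0.02,0.02]}}

```text
clock: 5.45
position: [590.2, -66.5, 347.0]
ee_rot: [0.707, -0.707, 0.0, -0.0]
contact_force: [1.1, -0.1, -0.5]
gripper_width: 20.2
grasp_force: 0.0
```

>>> {"op": "carry_out", "data": {"slide": [[0.05,-0.005,0],[0.1,-0.005,0],[0.15,-0.005,0],[0.19,-0.005,0],[0.2,-0.005,0.02],[0.2,-0.005,0.06],[0.2,-0.005,0.08],[0.2,-0.005,0.08]], "roll": [0,0,0,0,0,0,0,0], "claw": [0.02,0.02,0.02,0.02,0.02,0.02,0.02,0.02]}}

```text
clock: 6.45
position: [595.3, -265.2, 265.8]
ee_rot: [-0.707, 0.707, 0.001, -0.001]
contact_force: [0.4, 0.4, 0.3]
gripper_width: 20.1
grasp_force: 0.0
```

```bash
python3 caps.py scene side; python3 - <<'E'
from h import *
p=get_image("scene");cv2.imwrite("pics/s3.png",cv2.resize(p["img"][110:300,60:420,::-1],(800,422)))
E
```

```text
[ 595.3 -265.2  265.8] 6.45 [0.4337393  0.39093191 0.26954567]
scene 178 mid [454. -39. 100.] ext [35. 33. 13.]
scene 98 mid [ 525. -184.  132.] ext [22. 20.  8.]
scene 316 mid [ 613. -227.  123.] ext [61. 52. 63.]
side 216 mid [450. -42.  98.] ext [34. 34. 16.]
side 129 mid [ 522. -155.  112.] ext [21. 85. 46.]
side 97 mid [ 599. -240.  124.] ext [37. 81. 68.]
side 348 mid [ 433. -220.   97.] ext [34. 51. 17.]
```

View pics/s3.png

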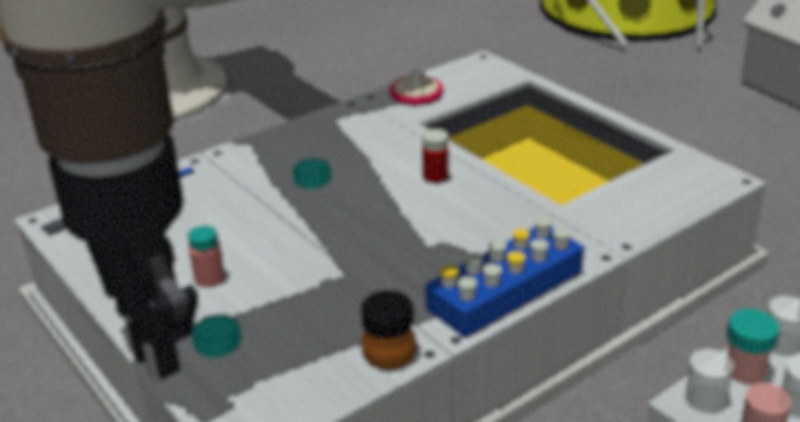

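The deck is clear of cap B, which fell behind the pan's near wall. The rest is unmoved and the fingers stand behind cap D at (215,335), so I'll sweep D next.

>>> {"op": "carry_out", "data": {"slide": [[-0.01,0,0],[-0.018,0,0],[-0.025,0,0],[-0.034,0,0],[-0.045,0,0],[-0.057,0,0],[-0.07,0,0],[-0.083,0,0]], "roll": [0,0,0,0,0,0,0,0], "claw": [0.02,0.02,0.02,0.02,0.02,0.02,0.02,0.02]}}

```text
clock: 7.6
position: [595.5, -181.0, 266.7]
ee_rot: [0.707, -0.707, 0.0, -0.0]
contact_force: [0.1, -0.1, 0.4]
gripper_width: 20.0
grasp_force: 0.1
```

>>> {"op": "carry_out", "data": {"slide": [[-0.013,0,0],[-0.026,0,0],[-0.039,0,0],[-0.052,0,0],[-0.065,0,0],[-0.078,0,0],[-0.091,0,0],[-0.104,0,0]], "roll": [0,0,0,0,0,0,0,0], "claw": [0.02,0.02,0.02,0.02,0.02,0.02,0.02,0.02]}}

```text
clock: 8.6
position: [595.5, -77.1, 266.7]
ee_rot: [-0.707, 0.707, -0.0, -0.0]
contact_force: [0.2, 0.2, 0.3]
gripper_width: 19.9
grasp_force: 0.1
```

```bash
python3 caps.py scene side
```

```text
[595.5 -77.1 266.7] 8.6 [0.23977738 0.23035119 0.31037697]
scene 140 mid [493. -57. 134.] ext [114.  60.  77.]
scene 213 mid [ 436. -226.  100.] ext [36. 32. 12.]
scene 98 mid [ 525. -184.  132.] ext [22. 19.  9.]
scene 136 mid [616. -59. 120.] ext [46. 49. 54.]
side 104 mid [594. -61. 113.] ext [27. 52. 44.]
side 199 mid [450. -42.  98.] ext [33. 35. 15.]
side 131 mid [ 522. -155.  112.] ext [22. 84. 46.]
side 350 mid [ 433. -218.   97.] ext [34. 52. 17.]
```

Cap D is still seated ahead of the fingers. I'll push it on into the chute.

>>> {"op": "carry_out", "data": {"slide": [[-0.013,0,0],[-0.026,0,0],[-0.039,0,0],[-0.052,0,0],[-0.065,0,0],[-0.078,0,0],[-0.091,0,0],[-0.104,0,0]], "roll": [0,0,0,0,0,0,0,0], "claw": [0.02,0.02,0.02,0.02,0.02,0.02,0.02,0.02]}}

```text
clock: 9.7
position: [595.5, 26.9, 266.7]
ee_rot: [0.707, -0.707, 0.0, 0.0]
contact_force: [0.5, -0.0, 0.6]
gripper_width: 20.1
grasp_force: 0.0
```

>>> {"op": "carry_out", "data": {"slide": [[-0.013,0,0],[-0.026,0,0],[-0.039,0,0],[-0.052,0,0],[-0.065,0,0],[-0.076,0,0],[-0.084,0,0],[-0.084,0,0]], "roll": [0,0,0,0,0,0,0,0], "claw": [0.02,0.02,0.02,0.02,0.02,0.02,0.02,0.02]}}

```text
clock: 10.7
position: [595.5, 110.6, 266.7]
ee_rot: [0.707, -0.707, -0.0, 0.0]
contact_force: [0.1, 0.4, -0.2]
gripper_width: 20.2
grasp_force: 0.0
```

>>> {"op": "carry_out", "data": {"slide": [[0,0,-0.04],[0,0,-0.08],[0.035,0.03,-0.08],[0.07,0.06,-0.08],[0.105,0.09,-0.08],[0.14,0.12,-0.08],[0.175,0.143,-0.08],[0.195,0.143,-0.08]], "roll": [0,0,0,0,0,0,0,0], "claw": [0.02,0.02,0.02,0.02,0.02,0.02,0.02,0.02]}}

```text
clock: 11.7
position: [450.4, -86.6, 347.0]
ee_rot: [-0.707, 0.708, 0.0, -0.0]
contact_force: [0.6, -0.3, 0.4]
gripper_width: 19.8
grasp_force: 0.0
```

```bash
python3 caps.py scene side; python3 - <<'E'
from h import *
p=get_image("scene");cv2.imwrite("pics/s4.png",cv2.resize(p["img"][110:300,60:420,::-1],(800,422)))
E
```

```text
[450.4 -86.6 347. ] 11.7 [ 0.5626251  -0.34594237  0.37279291]
scene 173 mid [456. -39.  99.] ext [29. 32. 14.]
scene 212 mid [ 437. -226.  100.] ext [34. 32. 12.]
scene 98 mid [ 525. -184.  132.] ext [21. 20.  9.]
side 216 mid [450. -41.  98.] ext [34. 35. 16.]
side 131 mid [ 522. -154.  112.] ext [22. 87. 47.]
side 350 mid [ 433. -219.   97.] ext [34. 53. 17.]
```

View pics/s4.png

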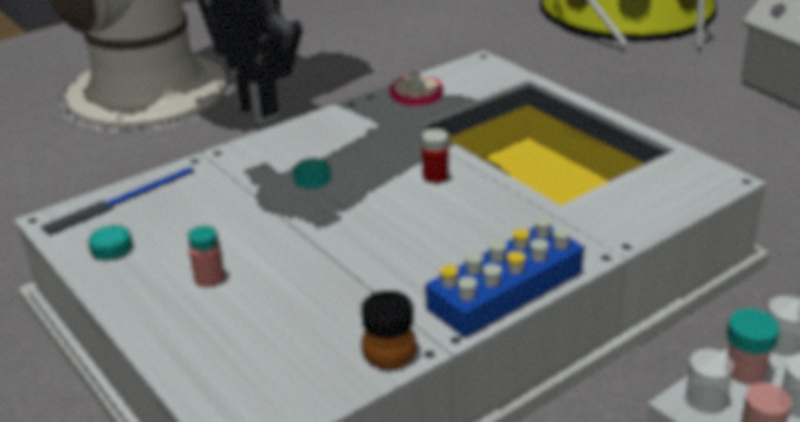

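Caps B and D are gone from the deck and everything else stands as before. Next is cap A at (311,172), drifting slightly to +x.

>>> {"op": "carry_out", "data": {"slide": [[0,-0.001,0.04],[0,-0.001,0.075],[0,-0.001,0.08],[-0.01,-0.001,0.08],[-0.018,-0.001,0.08],[-0.025,-0.001,0.08],[-0.035,-0.0015,0.08],[-0.046,-0.002,0.08]], "roll": [0,0,0,0,0,0,0,0], "claw": [0.02,0.02,0.02,0.02,0.02,0.02,0.02,0.02]}}

```text
clock: 12.85
position: [454.5, -38.2, 267.0]
ee_rot: [0.707, -0.707, 0.0, -0.0]
contact_force: [-0.6, -0.6, -0.5]
gripper_width: 19.6
grasp_force: 0.1
```

>>> {"op": "carry_out", "data": {"slide": [[-0.011,-0.0005,0],[-0.022,-0.001,0],[-0.033,-0.002,0],[-0.045,-0.003,0],[-0.057,-0.004,0],[-0.069,-0.005,0],[-0.081,-0.006,0],[-0.092,-0.006,0]], "roll": [0,0,0,0,0,0,0,0], "claw": [0.02,0.02,0.02,0.02,0.02,0.02,0.02,0.02]}}

```text
clock: 13.85
position: [460.6, 53.9, 266.7]
ee_rot: [0.707, -0.707, 0.0, -0.0]
contact_force: [0.3, -0.3, -0.3]
gripper_width: 20.1
grasp_force: 0.1
```

```bash
python3 caps.py scene side
```

```text
[460.6  53.9 266.7] 13.85 [ 0.34528662 -0.26428046 -0.31222094]
scene 30 mid [464.  86. 112.] ext [76. 78. 62.]
scene 210 mid [ 436. -226.  100.] ext [33. 32. 13.]
scene 98 mid [ 526. -184.  132.] ext [23. 19.  8.]
side 101 mid [459.  67. 110.] ext [22. 48. 38.]
side 131 mid [ 522. -155.  112.] ext [21. 87. 47.]
side 348 mid [ 433. -219.   98.] ext [34. 52. 17.]
```

>>> {"op": "carry_out", "data": {"slide": [[-0.011,0,0],[-0.022,0,0],[-0.033,0,0],[-0.044,0,0],[-0.053,0,0],[-0.06,0,0],[-0.06,0,0],[-0.06,0,-0.03]], "roll": [0,0,0,0,0,0,0,0], "claw": [0.02,0.02,0.02,0.02,0.02,0.02,0.02,0.02]}}

```text
clock: 14.95
position: [459.8, 112.6, 295.1]
ee_rot: [-0.707, 0.707, 0.001, -0.003]
contact_force: [0.4, 1.1, 0.1]
gripper_width: 19.9
grasp_force: 0.0
```

>>> {"op": "carry_out", "data": {"slide": [[0,0,-0.03],[0,0,-0.05],[0.04,0.004,-0.05],[0.085,0.008,-0.05],[0.13,0.012,-0.05],[0.18,0.016,-0.05],[0.23,0.02,-0.05],[0.28,0.025,-0.05]], "roll": [0,0,0,0,0,0,0,0], "claw": [0.02,0.02,0.02,0.02,0.02,0.02,0.02,0.02]}}

```text
clock: 15.95
position: [434.9, -168.7, 346.8]
ee_rot: [-0.707, 0.707, -0.0, 0.0]
contact_force: [0.2, -0.8, -0.5]
gripper_width: 19.6
grasp_force: 0.0
```

>>> {"op": "carry_out", "data": {"slide": [[0.04,0,0],[0.08,0,0],[0.105,0,0],[0.105,0,0],[0.105,0,0.02]], "roll": [0,0,0,0,0], "claw": [0.02,0.02,0.02,0.02,0.02]}}

```text
clock: 16.58
position: [435.6, -272.1, 327.7]
ee_rot: [-0.707, 0.707, -0.001, 0.001]
contact_force: [0.5, 0.4, -0.3]
gripper_width: 19.6
grasp_force: 0.0
```

```bash
python3 caps.py scene side; python3 - <<'E'
from h import *
p=get_image("side");cv2.imwrite("pics/s5.png",cv2.resize(p["img"][110:300,100:400,::-1],(800,507)))
E
```

```text
[ 435.6 -272.1  327.7] 16.575 [ 0.45917113  0.44226192 -0.26406211]
scene 117 mid [ 492. -170.  113.] ext [87. 47. 47.]
scene 218 mid [ 437. -227.  100.] ext [33. 31. 14.]
side 131 mid [ 522. -155.  113.] ext [21. 83. 45.]
side 357 mid [ 433. -237.  124.] ext [34. 88. 69.]
```

View pics/s5.png

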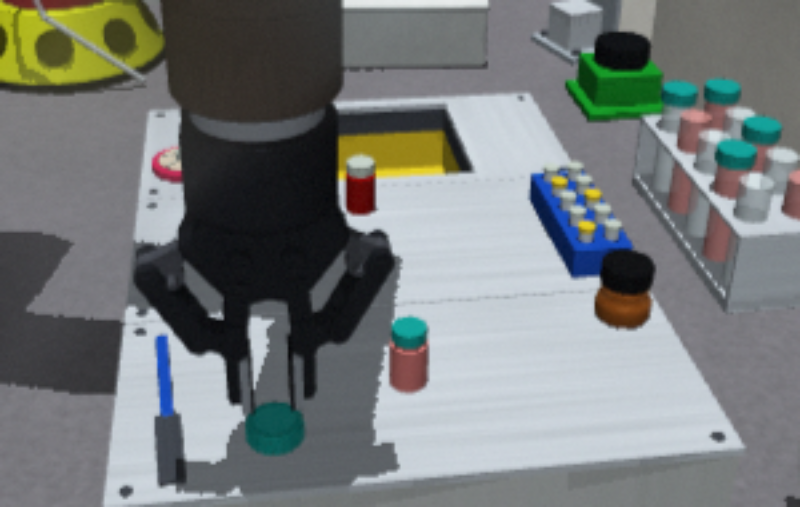

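The deck is clear except cap C at (275,428), with the fingers right behind it. I'll sweep C while drifting to x≈460.

>>> {"op": "carry_out", "data": {"slide": [[0,0,0.04],[0,0,0.061],[0,0,0.061],[-0.01,0,0.061],[-0.018,0,0.061],[-0.026,0,0.061],[-0.035,-0.0005,0.061],[-0.046,-0.001,0.061]], "roll": [0,0,0,0,0,0,0,0], "claw": [0.02,0.02,0.02,0.02,0.02,0.02,0.02,0.02]}}

```text
clock: 17.73
position: [436.5, -225.3, 265.8]
ee_rot: [-0.707, 0.707, -0.0, 0.0]
contact_force: [-0.7, 0.7, 0.1]
gripper_width: 20.0
grasp_force: 0.1
```

>>> {"op": "carry_out", "data": {"slide": [[-0.012,-0.001,0],[-0.024,-0.002,0],[-0.036,-0.003,0],[-0.048,-0.004,0],[-0.06,-0.005,0],[-0.072,-0.006,0],[-0.084,-0.007,0],[-0.096,-0.008,0]], "roll": [0,0,0,0,0,0,0,0], "claw": [0.02,0.02,0.02,0.02,0.02,0.02,0.02,0.02]}}

```text
clock: 18.73
position: [444.6, -129.2, 265.7]
ee_rot: [0.707, -0.707, 0.0, -0.0]
contact_force: [-0.1, 0.1, 0.9]
gripper_width: 19.9
grasp_force: 0.1
```

```bash
python3 caps.py scene side
```

```text
[ 444.6 -129.2  265.7] 18.725 [-0.10702361  0.07125382  0.87067663]
scene 144 mid [ 459. -107.  120.] ext [54. 42. 52.]
scene 103 mid [ 496. -169.  114.] ext [83. 50. 45.]
side 176 mid [ 442. -113.  110.] ext [22. 55. 40.]
side 130 mid [ 522. -156.  113.] ext [21. 83. 45.]
```

>>> {"op": "carry_out", "data": {"slide": [[-0.012,-0.001,0],[-0.024,-0.002,0],[-0.036,-0.003,0],[-0.048,-0.004,0],[-0.06,-0.005,0],[-0.072,-0.006,0],[-0.084,-0.007,0],[-0.096,-0.008,0]], "roll": [0,0,0,0,0,0,0,0], "claw": [0.02,0.02,0.02,0.02,0.02,0.02,0.02,0.02]}}

```text
clock: 19.82
position: [452.5, -33.2, 265.7]
ee_rot: [0.707, -0.707, -0.0, -0.0]
contact_force: [-0.3, 0.7, 0.4]
gripper_width: 20.1
grasp_force: 0.0
```

>>> {"op": "carry_out", "data": {"slide": [[-0.012,-0.001,0],[-0.024,-0.002,0],[-0.036,-0.003,0],[-0.048,-0.004,0],[-0.06,-0.005,0],[-0.072,-0.006,0],[-0.084,-0.007,0],[-0.096,-0.008,0]], "roll": [0,0,0,0,0,0,0,0], "claw": [0.02,0.02,0.02,0.02,0.02,0.02,0.02,0.02]}}

```text
clock: 20.82
position: [460.5, 62.8, 265.7]
ee_rot: [0.707, -0.707, 0.0, 0.0]
contact_force: [1.1, -0.0, -0.2]
gripper_width: 20.4
grasp_force: 0.0
```

```bash
python3 caps.py scene side
```

```text
[460.5  62.8 265.7] 20.825 [ 1.10594706 -0.03525383 -0.16199297]
scene 33 mid [468.  96. 112.] ext [76. 84. 72.]
scene 98 mid [ 525. -184.  132.] ext [23. 20.  8.]
side 101 mid [458.  78. 109.] ext [21. 48. 37.]
side 129 mid [ 522. -154.  112.] ext [22. 86. 47.]
```

>>> {"op": "carry_out", "data": {"slide": [[-0.011,0,0],[-0.022,0,0],[-0.033,0,0],[-0.044,0,0],[-0.05,0,0],[-0.05,0,-0.03],[-0.05,0,-0.08],[-0.05,0,-0.12]], "roll": [0,0,0,0,0,0,0,0], "claw": [0.02,0.02,0.02,0.02,0.02,0.02,0.02,0.02]}}

```text
clock: 21.92
position: [460.4, 112.2, 387.5]
ee_rot: [0.707, -0.707, 0.0, -0.0]
contact_force: [0.5, 0.9, 0.2]
gripper_width: 20.2
grasp_force: 0.0
```

>>> {"op": "carry_out", "data": {"slide": [[0,-0.03,-0.03],[-0.02,-0.07,-0.03],[-0.04,-0.07,-0.03],[-0.06,-0.07,-0.03],[-0.06,-0.07,-0.03]], "roll": [0,0,0,0,0], "claw": [0.02,0.02,0.02,0.02,0.02]}}

```text
clock: 22.55
position: [529.7, 173.4, 415.3]
ee_rot: [0.708, -0.706, -0.0, 0.0]
contact_force: [-0.3, -0.1, -0.6]
gripper_width: 19.9
grasp_force: 0.0
```

```bash
python3 caps.py scene side; python3 - <<'E'
from h import *
a=get_image("wrist")["img"];b=get_image("side")["img"]
cv2.imwrite("pics/s6.png",cv2.resize(np.hstack([a,b])[:,:,::-1],(800,300)))
E
```

```text
[529.7 173.4 415.3] 22.55 [-0.30155844 -0.0586164  -0.64906371]
scene 99 mid [ 524. -184.  132.] ext [25. 20.  8.]
side 130 mid [ 522. -155.  113.] ext [21. 84. 46.]
```

View pics/s6.png

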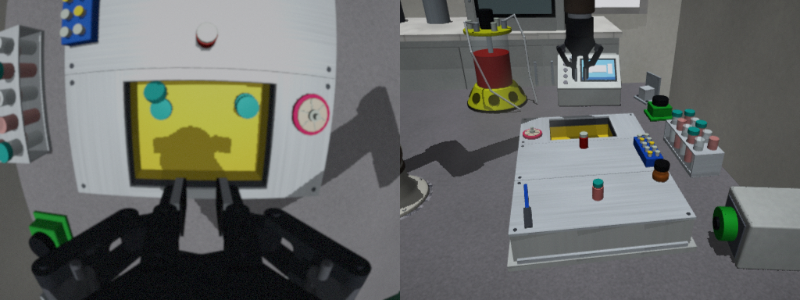

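The wrist view shows caps in the pan at (155,92), (161,108) and (246,105). The last looks like a stack, so I'll zoom in.

```bash
python3 - <<'E'
from h import *
p=get_image("wrist");a=p["img"][85:245,150:360];z=p["z_map"]
cv2.imwrite("pics/s7.png",cv2.resize(a[:,:,::-1],(780,594),interpolation=cv2.INTER_CUBIC))
for u,v in((198,117),(206,138),(315,128),(315,135),(315,142),(260,130),(200,100),(90,120),(240,95)): print(u,v,z[v,u])
E
```

```text
198 117 333.03183
206 138 349.22348
315 128 330.94388
315 135 333.65356
315 142 334.60883
260 130 359.20718
200 100 280.7105
90 120 285.66104
240 95 279.5607
```

View pics/s7.png

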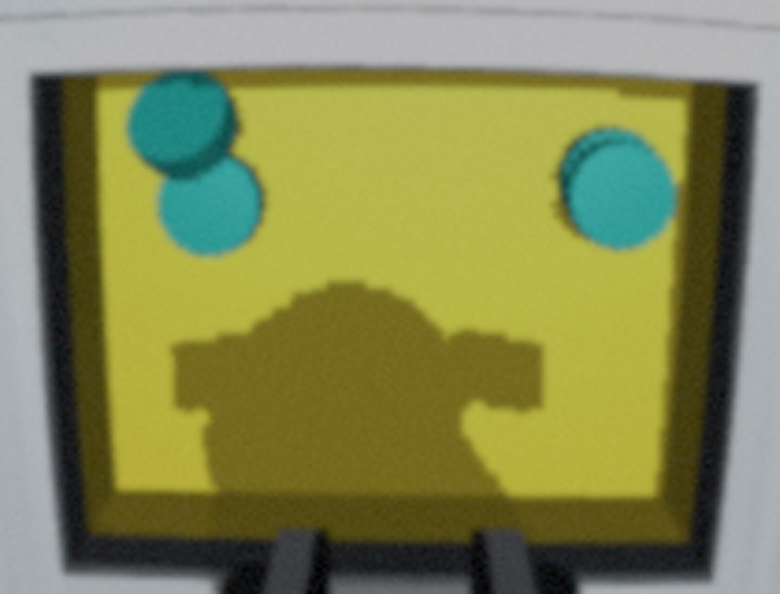

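The crop shows two caps overlapping at left, (183,120) and (210,203). At right, (620,190), are two stacked caps whose top lies about 28 mm above the pan floor. All four are well below the deck, so I'll hand in.

```bash
python3 -c "
from bench import *
print(job_done())"
```

```text
the job is handed in; nothing more can be done
None
```

I swept all four caps into the chute pan and handed the job in at about 23 s. In the last pictures the vials, rack, jar, filter and spatula look to be where they began; the hand-in gave no verdict.

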